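# Load the board-drying rail and set its air

### The job

Load the drying rail with the freshly coated circuit boards: first shut the air valve fully, then, with the air still shut, lift every carrier that is standing on the bench over the rail's front lip and lower it until its hook sits on the lip with the tongue behind it, hanging upright. When all of them hang, open the air valve to 60 degrees from shut and leave it there, without shifting the cactus, the screwdriver or the multimeter.

Things in the scene. Friction and masses are not known exactly. Their poses are not given: they have to be found in the camera images.
- carrier1_grip (a point): One of up to four identical loose aluminium carriers, 0.15-0.31 kg, standing on the bench, some absent. This point: centre of its black grip block, 24 x 24 mm, 45 tall, above the centre of mass, 174.5 mm over the tray's underside. Below it a level arm 32 (x) x 30 x 8 mm with an inverted-V saddle under it; seated on the lip, this point is 34.5 mm above the lip's top. x points from mast to tongue, at the start roughly away from the robot; z up.
- carrier2_grip (a point): Same as carrier1. Its hook: a flat mast, 6 mm thick, 30 wide, joins tray and arm 10 to 16 mm on the -x side of the centre; at the arm's +x end a tongue, 6 mm thick (10 to 16 mm on the +x side), 30 wide, points down to 118 mm above the tray's underside (22 mm below the lip's top when seated). The hook opening between mast and tongue is 20 mm; the saddle, 10 mm high, centres it on the lip. This point: centre of its grip block.
- carrier3_grip (a point): Same as carrier1. Its tray at the bottom is 64 x 64 x 6 mm, with a green circuit board on it reaching 24 mm above the underside; the seat of the saddle is 140 mm and the block's top 197 mm above the tray's underside. This point: centre of its grip block.
- carrier4_grip (a point): Same as carrier1. A hung carrier has its arm's saddle on top of the rail's lip, tongue down in the channel, mast in front of the lip, its x along the rail's x, and its tray 70 mm above the bench under the rail. This point: centre of its grip block.
- rail_lip (a point): Middle of the top edge of the front anti-jump lip of the fixed rail, an aluminium channel open at the top, 440 mm long. 210 mm above the bench. y along the rail, x from the robot's side over the lip into the channel, z up. Lip 8 mm thick (x -4 to 4); behind it the channel is 24 mm wide, 29 deep; its back wall is 2 mm lower than the lip. End stops at y +-220 mm rise 18 mm above the lip.
- rail: The same rail's foot, straight below the middle of the lip, at bench height, axes as for the lip. The channel's underside is 34 mm below the lip's top (176 mm above the bench); below it and in front of the lip is free space. The two posts begin 33 mm behind the lip, near the ends. A copper air bar runs behind them.
- valve_axis (a point): On the vertical turning axis of the fixed air valve (brass body on a steel pipe 24 mm thick along x), half-way up its dark bar handle, 94 mm above the bench. The bar is 64 mm long, 12 wide, 28 tall, centred on the axis; the brass body's top is 28 mm below this point. Axes are those of the fixed body, z up. When shut, the bar lies along y, square across the pipe.
- valve (a joint): Opening of the air valve in rad: 0 = shut (bar square across the pipe, against its stop), growing counter-clockwise seen from above to 1.571 = fully open (bar in line with the pipe). It stays where it is left; about 0.06 N m turns it.
- cactus: Bystander: cactus in a terracotta pot 72 mm wide, 112 mm tall; origin at the centre of its underside.
- screwdriver: Bystander: screwdriver lying on the bench, about 200 mm long, handle towards its -x; origin under its middle, on the bench.
- meter: Bystander: black hand multimeter 70 x 130 x 35 mm lying flat; origin at the centre of its underside.

How it is judged:
On the way, in this order (a step that is already met when the one before it is completed fails the run):
1. the air valve is shut fully (value of joint valve below 0.07 rad), for 0.2 s.
2. with the valve shut, every carrier hangs on the rail, its tongue behind the lip (x of carrier1_grip in the frame of rail_lip between -0.014 and 0.014 m and y of carrier1_grip in the frame of rail_lip between -0.21 and 0.21 m and z of carrier1_grip in the frame of rail_lip between 0.027 and 0.042 m and angle between each of carrier1_grip, carrier2_grip, carrier3_grip, carrier4_grip's own z axis and vertical below 0.2 rad and x of carrier2_grip in the frame of rail_lip between -0.014 and 0.014 m and y of carrier2_grip in the frame of rail_lip between -0.21 and 0.21 m and z of carrier2_grip in the frame of rail_lip between 0.027 and 0.042 m and x of carrier3_grip in the frame of rail_lip between -0.014 and 0.014 m and y of carrier3_grip in the frame of rail_lip between -0.21 and 0.21 m and z of carrier3_grip in the frame of rail_lip between 0.027 and 0.042 m and x of carrier4_grip in the frame of rail_lip between -0.014 and 0.014 m and y of carrier4_grip in the frame of rail_lip between -0.21 and 0.21 m and z of carrier4_grip in the frame of rail_lip between 0.027 and 0.042 m and value of joint valve below 0.07 rad), for 0.3 s.
3. the valve is open to 60 degrees (value of joint valve between 0.947 and 1.147 rad), for 0.2 s.
At the end, for the whole second after the job is handed in: Every carrier present hangs on the lip: the centre of its grip block within 14 mm of the lip along the rail's x, between the end stops, 27 to 42 mm above the lip's top (34.5 when seated), upright within 0.2 rad; the valve is at 60 degrees (1.047 rad) within 0.1 rad (all of step 3 and x of carrier1_grip in the frame of rail_lip between -0.014 and 0.014 m and y of carrier1_grip in the frame of rail_lip between -0.21 and 0.21 m and z of carrier1_grip in the frame of rail_lip between 0.027 and 0.042 m and angle between each of carrier1_grip, carrier2_grip, carrier3_grip, carrier4_grip's own z axis and vertical below 0.2 rad and x of carrier2_grip in the frame of rail_lip between -0.014 and 0.014 m and y of carrier2_grip in the frame of rail_lip between -0.21 and 0.21 m and z of carrier2_grip in the frame of rail_lip between 0.027 and 0.042 m and x of carrier3_grip in the frame of rail_lip between -0.014 and 0.014 m and y of carrier3_grip in the frame of rail_lip between -0.21 and 0.21 m and z of carrier3_grip in the frame of rail_lip between 0.027 and 0.042 m and x of carrier4_grip in the frame of rail_lip between -0.014 and 0.014 m and y of carrier4_grip in the frame of rail_lip between -0.21 and 0.21 m and z of carrier4_grip in the frame of rail_lip between 0.027 and 0.042 m); the robot touches nothing.
It fails at once if the cactus is moved more than 3 cm (distance of cactus from where it was at the start of the episode above 0.03 m).
It fails at once if the screwdriver is moved more than 3 cm (distance of screwdriver from where it was at the start of the episode above 0.03 m).
It fails at once if the multimeter is moved more than 3 cm (distance of meter from where it was at the start of the episode above 0.03 m).
Of carrier1, carrier2, carrier3, carrier4 only 3 to 4 are there at a start; the rules pass over those that are not, and their reading is None.
At some moment in a run one of carrier1, carrier2, carrier3, carrier4 may be knocked a few centimetres aside while the robot is not near it.
It also fails if it takes over 210 s, if anything falls off the work surface, if the arm or the gripper's body presses on something with over 40 N, if the wrist force passes 120 N, or if a joint passes its speed limit or range.

### The arm

A 6-joint arm with a two-finger parallel gripper is mounted at the origin on the work surface. World frame = base frame: x ahead of the robot, y to its left, z up, the work surface at z = 0. Lengths are in m, angles in rad, forces in N, time in s.
With the tool pointing down it reaches from about 0.3 to 0.85 m from the base axis. Payload 4.2 kg.
Tool frame: the origin (TCP) lies on the front face of the gripper's body, between the roots of the fingers; the fingertips stand 78 mm ahead of it and the grasp point (between the pads) lies 60 mm ahead of it; z points along the fingers, y is the line along which they close (so a half turn about z gives the same grasp; the last joint's range is limited). The gripper opens to 91 mm and grips with 3 to 60 N. Pads are 32 mm wide; open, the fingers measure 118 mm over their backs; the gripper's body (76 mm by 178 mm) begins 60 mm behind the grasp point.
Start: joints at [1.132, 0.32, 1.565, -0, 1.257, -0.02], TCP at [0.234, 0.525, 0.292] pointing down, gripper open.
Joint ranges: [-3.11, 3.11], [-0.84, 2.01], [0.21, 2.61], [-1.34, 4.49], [0.05, 2.63], [-2.56, 2.56]. Speed limits (rad/s): [2.57, 2.57, 3.14, 3.14, 3.14, 3.14].

### API

Orientations are given as [roll, pitch, yaw] about the fixed x, y, z axes, in that order (R = Rz(yaw) Ry(pitch) Rx(roll)).
In Python, from cell import get_state, optics, order, find_in, silhouettes, tip_of gives the robot as it stands.
- The arm moves only by the tool play_rows, never from a script. Its arguments are lists of equal length, an entry for each row: "travel": the shift along the tool's x, y, z in m, a list of three; "yaw": the turn about the tool's z in rad. In form: {"travel": [[x, y, z], ...], "yaw": [yaw, ...]}. A call has 1 to 12 rows; each row is the pose to reach, as a shift and turn from the pose commanded when the call began, along the tool's axes at that moment; what a row does not reach only later rows make up. A row lasts 1/10 s, in which the tool goes at most 50 mm and 8.59 degrees, less where a joint would pass 70% of its speed; a pose out of reach is approached as far as the arm can. A call with a gripper value outside its range is refused whole. "claw" is the opening, from 0 (shut) to 1 (fully open), set as the call begins (left out, the last holds). The fingers move at their own pace and stop on an object; the grip force is fixed at half the most. Time passes only in rows, so rows that repeat a pose let the fingers close. It gives the time, the measured TCP pose, the force, the opening and the grip force at its end, in the units of the state.
- get_state(): the state, without advancing time (a new reading comes with each control period).
- optics.grab_frame(name): name is "scene" or "side" or "wrist"; returns the picture (420x560x3 uint8, blue, green, red); there is no depth.
- optics.calibration(name): a dict with "camera_matrix" (3x3 intrinsics, pixels), "R" (3x3) and "t" (3): a world point X has camera coordinates R X + t; the wrist camera has in their place "hand_eye" (4x4, takes a point from camera to tool coordinates, whose origin is the TCP and whose axes are the flange's). Camera axes: x right, y down, z forward; pixel columns grow to the right and rows downward; lengths in m; the calibration is good to about 2 mm. A picture is of the moment at which its call begins: read the wrist's pose just before it. calibration takes no time and is no camera call.
- order.finish_job(): hands the job in; it is judged then, once.
Trained networks look in the newest picture that a camera, given by its name, has taken for a name from the list of things; names that differ only in an ending like _2 or _b are one class to them, and where a whole thing is asked for, a point or a joint stands for the part that bears it (a point fixed in the world has none). Each returns a list of dicts, best first, with "confidence" (0 to 1); they miss things now and then, are a little off and sometimes report something else, mostly with a low value. They report only what shows in the picture. A call takes as long as a camera call.
- find_in(label, camera): "position" ([x, y, z] in m, in the coordinates of the camera as it stood for that picture, good to about 4 mm: the middle of the surface that is visible of it).
- silhouettes(label, camera): "mask" (420x560 bool, what is visible of it).
- tip_of(label, camera): "position" ([x, y, z] in m, in the coordinates of the camera as it stood for that picture, good to about 4 mm: a listed point, or the origin of a listed thing).
The state is a dict: "t": time; "joint_positions": joint angles; "joint_velocities": joint speeds; "joint_efforts": joint torques, N m; "tcp_pos": TCP position; "orientation": TCP orientation; "ft_force": force on the tool from outside, world axes, zero at the start; "moment": the same for the moment, N m; "finger_gap": finger opening in m; "grasp_force": force on a finger pad.
Only numpy, scipy, OpenCV 4.12 (cv2) and the standard library are available. Lean on these libraries where they do the work, as an engineer would, in place of code of your own. Each camera call takes 0.05 s, during which the arm holds its last target. There are 200 camera calls.

## Working session

There is one attempt and no reset: what is moved stays moved. The work goes in short steps, Python scripts to look and compute and a tool call to move; the robot and the scene stay as the last step left them, time stands still between calls to the robot, and variables do not carry over. Pictures are saved under pics/ and viewed, at most 14 in all, crops included, and the job is handed in when it is done.

Besides the shell and the picture viewer there is one more tool, called after "Emit:" as a command line: name --pt "numbers of a row" for each row, then --argument value for the rest. play_rows: Moves the arm, as the interface text tells. Its arguments: {"type":"object","properties":{"travel":{"type":"array"},"yaw":{"type":"array"},"claw":{"type":"number"}},"required":["travel","yaw"]}

```bash
ls; mkdir -p pics; cat > h.py <<'E'
import numpy as np, cv2
from scipy.spatial.transform import Rotation as Rn
from cell import get_state, optics, order, find_in, silhouettes, tip_of
def pose():
    s=get_state(); return Rn.from_euler('xyz',s['orientation']).as_matrix(), np.array(s['tcp_pos'])
def cam(name):
    c=optics.calibration(name)
    if name=='wrist':
        R,p=pose(); T=np.eye(4); T[:3,:3]=R; T[:3,3]=p
        return T@np.array(c['hand_eye'])
    T=np.eye(4); R=np.array(c['R']); T[:3,:3]=R.T; T[:3,3]=-R.T@np.array(c['t']); return T
def grab(name,fn=None):
    T=cam(name); im=optics.grab_frame(name)
    if fn: cv2.imwrite('pics/'+fn,im)
    return T,im
def tips(label,name,T,f=tip_of):
    return [(np.round((T@np.r_[d['position'],1])[:3],4).tolist(),round(d['confidence'],2)) for d in f(label,name)]
E
python3 - <<'E'
from h import *
print(get_state())
for c in ('scene','side'):
    T,im=grab(c,c+'0.png')
    print(c,T[:3,3])
    for l in ('carrier1_grip','rail_lip','valve_axis','cactus','screwdriver','meter'): print(l,tips(l,c,T))
E
```

```text
pics
{'t': 0.0, 'joint_positions': array([ 1.13198170e+00,  3.20258096e-01,  1.56566240e+00,  2.19015762e-06,
        1.25741429e+00, -2.00143498e-02]), 'joint_velocities': array([ 0.00058875,  0.00154723,  0.00075626,  0.00044508, -0.00100466,
       -0.00131714]), 'joint_efforts': array([-1.77232710e-04, -4.12455153e+01, -2.31971937e+01,  7.28561310e-02,
        4.57430386e-02, -1.28374877e-04]), 'tcp_pos': array([0.23368043, 0.52496732, 0.29144605]), 'orientation': array([-3.13985091e+00, -3.69472562e-05,  2.72279167e+00]), 'ft_force': array([ 0.44475762,  0.07132346, -0.30742947]), 'moment': array([-0.01319374, -0.02616397, -0.02770398]), 'grasp_force': 0.0, 'finger_gap': 0.09104592527688309}
scene [1.20633965 0.29862818 1.05423818]
carrier1_grip [([0.4481, 0.0366, 0.1774], 0.96)]
rail_lip [([0.6041, 0.0376, 0.2119], 0.82)]
valve_axis [([0.4271, -0.2962, 0.0909], 0.84)]
cactus [([0.6887, -0.3243, 0.0025], 0.74)]
screwdriver [([0.6108, 0.444, 0.0044], 0.54)]
meter [([0.3778, 0.471, 0.0031], 0.58)]
side [0.0379741  1.11383984 1.11626904]
carrier1_grip []
rail_lip [([0.6028, 0.0375, 0.2114], 0.97)]
valve_axis []
cactus [([0.6881, -0.3259, 0.0033], 0.56)]
screwdriver [([0.6133, 0.446, -0.0038], 0.91), ([0.3738, 0.4704, -0.0009], 0.31)]
meter [([0.3743, 0.4702, -0.002], 0.66)]
```

View pics/scene0.png

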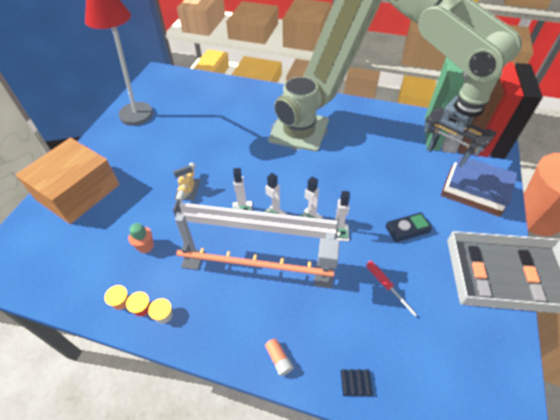

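View pics/side0.png

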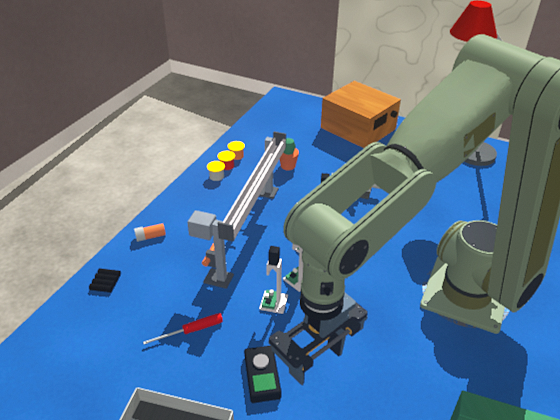

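```bash
python3 - <<'E'
from h import *
for c in ('scene','side'):
    T,im=grab(c)
    for l in ('carrier1_grip','carrier2_grip','carrier3_grip','carrier4_grip','valve_axis','rail'): print(c,l,tips(l,c,T))
    for l in ('carrier1_grip','valve'):
      for d in silhouettes(l,c):
        m=d['mask']; ys,xs=np.nonzero(m); print(l,d['confidence'],xs.mean(),ys.mean(),xs.min(),xs.max(),ys.min(),ys.max(),len(xs))
E
```

```text
scene carrier1_grip [([0.4498, 0.033, 0.1776], 0.61), ([0.4262, -0.3005, 0.0936], 0.36)]
scene carrier2_grip [([0.4566, -0.0796, 0.1808], 0.58)]
scene carrier3_grip [([0.4298, 0.1581, 0.1781], 0.9)]
scene carrier4_grip [([0.4498, 0.2589, 0.1771], 0.7)]
scene valve_axis [([0.4282, -0.2987, 0.0932], 0.7), ([0.4488, 0.2599, 0.1738], 0.33)]
scene rail [([0.607, 0.0357, 0.0015], 0.85), ([0.6867, -0.3261, 0.0041], 0.31)]
carrier1_grip 0.57 272.61915367483294 194.14031180400892 265 282 174 214 449
valve 0.58 181.53383458646616 171.84962406015038 173 190 167 177 133
side carrier1_grip []
side carrier2_grip [([0.4591, -0.0775, 0.1746], 0.46)]
side carrier3_grip [([0.4279, 0.1574, 0.1719], 0.69)]
side carrier4_grip [([0.4559, 0.2594, 0.1723], 0.97)]
side valve_axis []
side rail []
```

The pictures show four carriers standing: scene blocks at about (238,174), (272,180), (312,184) and (345,197), all in front of the rail (178,205)–(340,232). The valve is at (181,172). I'll go over the carriers with the wrist camera first, then on to the valve.

```bash
cat >> h.py <<'E'
def rel(target,yaw):
    R,p=pose(); y0=get_state()['orientation'][2]
    d=(yaw-y0+np.pi)%(2*np.pi)-np.pi
    v=R.T@(np.array(target)-p)
    print('travel',np.round(v,4).tolist(),'yaw',round(-d,4),'rows>=',np.linalg.norm(v)/.05,abs(d)/.15)
E
python3 - <<'E'
from h import *
print(np.round(optics.calibration('wrist')['hand_eye'],3))
rel([0.42,0.09,0.42],np.pi/2)
E
```

```text
[[ 0.    -0.969 -0.247  0.07 ]
 [ 1.     0.    -0.    -0.   ]
 [ 0.    -0.247  0.969 -0.093]
 [ 0.     0.     0.     1.   ]]
travel [-0.3471, -0.322, -0.1277] yaw 1.152 rows>= 9.807587156721166 7.679873034652109
```

Emit:
play_rows --pt "-0.347 -0.322 -0.128" --pt "-0.347 -0.322 -0.128" --pt "-0.347 -0.322 -0.128" --pt "-0.347 -0.322 -0.128" --pt "-0.347 -0.322 -0.128" --pt "-0.347 -0.322 -0.128" --pt "-0.347 -0.322 -0.128" --pt "-0.347 -0.322 -0.128" --pt "-0.347 -0.322 -0.128" --pt "-0.347 -0.322 -0.128" --pt "-0.347 -0.322 -0.128" --pt "-0.347 -0.322 -0.128" --yaw '[1.152, 1.152, 1.152, 1.152, 1.152, 1.152, 1.152, 1.152, 1.152, 1.152, 1.152, 1.152]' --claw 1

```text
t: 2.8
tcp_pos: [0.42, 0.0895, 0.4203]
orientation: [3.142, -0.001, 1.568]
ft_force: [0.9, -0.1, -0.2]
finger_gap: 0.0908
grasp_force: 0.0
```

```bash
python3 - <<'E'
from h import *
print(get_state()['tcp_pos'],get_state()['orientation'])
T,im=grab('wrist','w1.png')
print(tips('carrier1_grip','wrist',T)); print(tips('rail_lip','wrist',T))
T,im=grab('scene')
for l in ('carrier1_grip','carrier2_grip'): print(tips(l,'scene',T))
T,im=grab('side','side1.png')
for l in ('carrier1_grip','valve_axis','rail_lip'): print(tips(l,'side',T))
rel([0.427,-0.33,0.33],np.pi/2)
E
```

```text
[0.41996071 0.08953353 0.42027646] [ 3.14154136e+00 -7.66741468e-04  1.56849441e+00]
[([0.4426, 0.0304, 0.1763], 0.86)]
[([0.6039, 0.0409, 0.2081], 0.79)]
[([0.4522, 0.0316, 0.1787], 0.88), ([0.4275, -0.2996, 0.0936], 0.74)]
[([0.4535, -0.0716, 0.1776], 0.92)]
[([0.4484, 0.0361, 0.1775], 0.93)]
[([0.4277, -0.2957, 0.0965], 0.69)]
[([0.6052, 0.0377, 0.2106], 0.81)]
travel [-0.4205, 0.0068, 0.0902] yaw 0.001 rows>= 8.601879595384522 0.00685820541294883
```

View pics/w1.png

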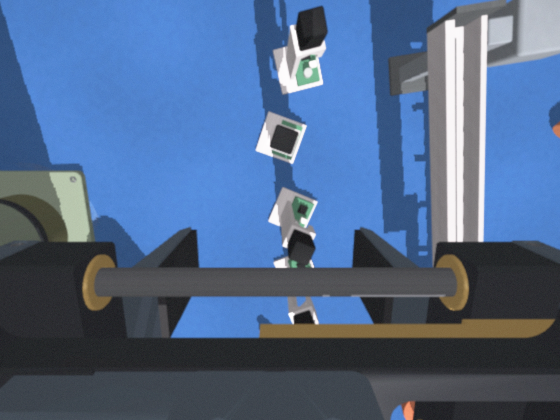

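Emit:
play_rows --pt "-0.45 0.007 0.06" --pt "-0.45 0.007 0.06" --pt "-0.45 0.007 0.06" --pt "-0.45 0.007 0.06" --pt "-0.45 0.007 0.06" --pt "-0.45 0.007 0.06" --pt "-0.45 0.007 0.06" --pt "-0.45 0.007 0.06" --pt "-0.45 0.007 0.06" --pt "-0.45 0.007 0.06" --pt "-0.45 0.007 0.06" --yaw '[0, 0, 0, 0, 0, 0, 0, 0, 0, 0, 0]'

```text
t: 4.4
tcp_pos: [0.4267, -0.3608, 0.3592]
orientation: [-3.14, -0.002, 1.569]
ft_force: [0.2, 0.9, -0.8]
finger_gap: 0.0914
grasp_force: 0.0
```

```bash
python3 - <<'E'
from h import *
T,im=grab('wrist','w2.png')
print(get_state()['tcp_pos'],tips('valve_axis','wrist',T))
K=np.array(optics.calibration('wrist')['camera_matrix'])
def px2plane(u,v,z):
    d=T[:3,:3]@np.linalg.inv(K)@np.r_[u,v,1]; return T[:3,3]+d*(z-T[2,3])/d[2]
for l in ('valve','valve_axis'):
  for d in silhouettes(l,'wrist'):
    m=d['mask'].astype(np.uint8); r=cv2.minAreaRect(cv2.findNonZero(m)); b=cv2.boxPoints(r)
    P=np.array([px2plane(u,v,.108)[:2] for u,v in b]); print(l,d['confidence'],r,P.round(4).tolist())
E
```

```text
[ 0.42687385 -0.3596803   0.35983396] [([0.4261, -0.3028, 0.093], 0.71)]
valve 0.92 ((273.5000305175781, 141.00001525878906), (58.68986129760742, 17.677669525146484), 45.0) [[0.3954, -0.2828], [0.4091, -0.27], [0.4542, -0.3137], [0.4405, -0.3274]]
valve_axis 0.83 ((274.5704345703125, 140.2955322265625), (52.65940856933594, 133.4770965576172), 80.18070220947266) [[0.35, -0.2819], [0.4906, -0.259], [0.503, -0.3131], [0.3568, -0.338]]
```

View pics/w2.png

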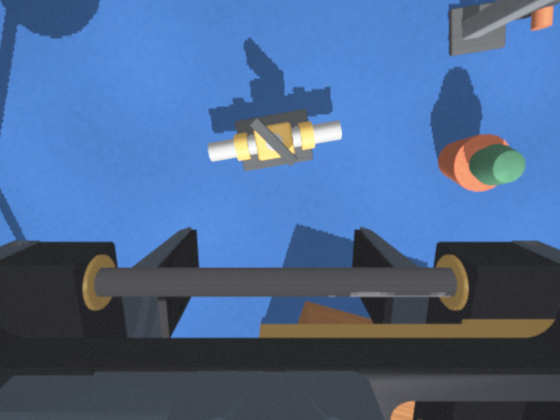

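The valve pipe runs from (210,152) to (341,131) and the bar from (253,121) to (296,160), so it is about 38° open. I'll grip the bar.

```bash
python3 - <<'E'
from h import *
rel([0.4262,-0.2985,0.25],np.radians(136.5))
rel([0.4262,-0.2985,0.158],np.radians(136.5))
E
```

```text
travel [0.0601, -0.0009, 0.1108] yaw -0.8099 rows>= 2.5213280373749116 5.399113180558318
travel [0.0601, -0.001, 0.2028] yaw -0.8099 rows>= 4.230930677746673 5.399113180558318
```

Emit:
play_rows --pt "0.06 -0.001 0.06" --pt "0.06 -0.001 0.06" --pt "0.06 -0.001 0.06" --pt "0.06 -0.001 0.06" --pt "0.06 -0.001 0.06" --pt "0.06 -0.001 0.06" --pt "0.06 -0.001 0.11" --pt "0.06 -0.001 0.15" --pt "0.06 -0.001 0.18" --pt "0.06 -0.001 0.203" --pt "0.06 -0.001 0.203" --pt "0.06 -0.001 0.203" --yaw '[-0.81, -0.81, -0.81, -0.81, -0.81, -0.81, -0.81, -0.81, -0.81, -0.81, -0.81, -0.81]'

```text
t: 5.8
tcp_pos: [0.4265, -0.2994, 0.1582]
orientation: [3.141, 0.001, 2.382]
ft_force: [0.3, -0.2, -0.4]
finger_gap: 0.0908
grasp_force: 0.0
```

Emit:
play_rows --pt "0 0 0" --pt "0 0 0" --pt "0 0 0" --pt "0 0 0" --pt "0 0 0" --pt "0 0 0" --pt "0 0 0" --pt "0 0 0" --yaw '[0, 0, 0, 0, 0, 0, 0, 0]' --claw 0

```text
t: 6.6
tcp_pos: [0.4259, -0.3, 0.1571]
orientation: [3.142, -0.0, 2.381]
ft_force: [0.6, -0.3, -0.1]
finger_gap: 0.0301
grasp_force: 0.0
```

Emit:
play_rows --pt "0 0 0" --pt "0 0 0" --pt "0 0 0" --pt "0 0 0" --pt "0 0 0" --yaw '[0, 0, 0, 0, 0]'

```text
t: 7.1
tcp_pos: [0.4259, -0.3, 0.1572]
orientation: [-3.142, -0.0, 2.381]
ft_force: [-0.1, -0.7, 0.7]
finger_gap: 0.0116
grasp_force: 30.0
```

Emit:
play_rows --pt "0 0 0" --pt "0 0 0" --pt "0 0 0" --pt "0 0 0" --pt "0 0 0" --pt "0 0 0" --pt "0 0 0" --pt "0 0 0" --pt "0 0 0" --yaw '[0.12, 0.24, 0.36, 0.46, 0.55, 0.6, 0.64, 0.64, 0.64]'

```text
t: 8.0
tcp_pos: [0.4252, -0.3004, 0.1572]
orientation: [-3.14, 0.0, 1.742]
ft_force: [-3.6, -4.4, 0.5]
finger_gap: 0.0116
grasp_force: 30.0
```

```bash
python3 -c "
from h import *
s=get_state();print(s['moment'],s['ft_force'],s['orientation'])"
```

```text
[-0.73795202  0.72960077 -0.02249555] [-3.55755496 -4.36828856  0.45061623] [-3.14006858e+00  4.45555689e-04  1.74207719e+00]
```

Emit:
play_rows --pt "0 0 0" --pt "0 0 0" --pt "0 0 0" --yaw '[0.04, 0.04, 0.04]'

```text
t: 8.3
tcp_pos: [0.4253, -0.3003, 0.1572]
orientation: [-3.14, 0.001, 1.706]
ft_force: [-4.6, -3.3, 1.7]
finger_gap: 0.0117
grasp_force: 30.4
```

```bash
python3 -c "
from h import *
s=get_state();print(s['moment'],s['ft_force'],s['orientation'])"
```

```text
[-0.68667402  0.78816403  0.9986035 ] [-4.59545477 -3.32114589  1.73562516] [-3.13950780e+00  1.04111623e-03  1.70588894e+00]
```

Emit:
play_rows --pt "0 0 0" --pt "0 0 0" --pt "0 0 0" --pt "0 0 0" --pt "0 0 -0.04" --pt "0 0 -0.09" --pt "0 0 -0.14" --pt "0 0 -0.19" --pt "0 0 -0.24" --pt "0 0 -0.27" --yaw '[-0.02, -0.02, -0.02, -0.02, -0.02, -0.02, -0.02, -0.02, -0.02, -0.02]' --claw 1

```text
t: 9.3
tcp_pos: [0.4262, -0.2999, 0.4317]
orientation: [3.137, 0.004, 1.721]
ft_force: [0.3, -0.8, 0.7]
finger_gap: 0.0894
grasp_force: 0.0
```

```bash
python3 - <<'E'
from h import *
T,im=grab('wrist')
K=np.array(optics.calibration('wrist')['camera_matrix'])
R,p=pose()
for d in silhouettes('valve','wrist'):
    m=d['mask']; ys,xs=np.nonzero(m); P=[]
    for u,v in zip(xs,ys):
        q=T[:3,:3]@np.linalg.inv(K)@np.r_[u,v,1]; P.append((T[:3,3]+q*(.108-T[2,3])/q[2])[:2])
    P=np.array(P); c=P.mean(0); w,V=np.linalg.eigh(np.cov((P-c).T)); print(d['confidence'],c,np.degrees(np.arctan2(V[1,1],V[0,1])),2*np.sqrt(3*w))
rel([0.45,-0.14,0.42],np.pi/2)
E
```

```text
0.8 [ 0.42502742 -0.2972368 ] 100.19017252464245 [0.01409703 0.06316573]
travel [0.1552, 0.0468, 0.0117] yaw 0.1502 rows>= 3.2508028670794733 1.001174366376961
```

Emit:
play_rows --pt "0.155 0.047 0.012" --pt "0.155 0.047 0.012" --pt "0.155 0.047 0.012" --pt "0.155 0.047 0.012" --pt "0.155 0.047 0.012" --pt "0.155 0.047 0.012" --yaw '[0.15, 0.15, 0.15, 0.15, 0.15, 0.15]'

```text
t: 10.0
tcp_pos: [0.4491, -0.1397, 0.4144]
orientation: [-3.14, 0.0, 1.572]
ft_force: [-0.1, -0.2, -0.5]
finger_gap: 0.0914
grasp_force: 0.0
```

```bash
python3 - <<'E'
from h import *
T,im=grab('wrist','w3.png')
print(get_state()['tcp_pos'],get_state()['orientation'])
for l in ('carrier1_grip','carrier2_grip','carrier3_grip','rail_lip'): print(l,tips(l,'wrist',T))
E
```

```text
[ 0.44912729 -0.14030478  0.41459059] [-3.14054894e+00  4.46345019e-05  1.57038007e+00]
carrier1_grip [([0.4446, 0.03, 0.1757], 0.74)]
carrier2_grip [([0.4611, -0.0758, 0.1753], 0.61), ([0.4427, 0.0326, 0.179], 0.42)]
carrier3_grip []
rail_lip [([0.6036, 0.0408, 0.21], 0.87)]
```

View pics/w3.png

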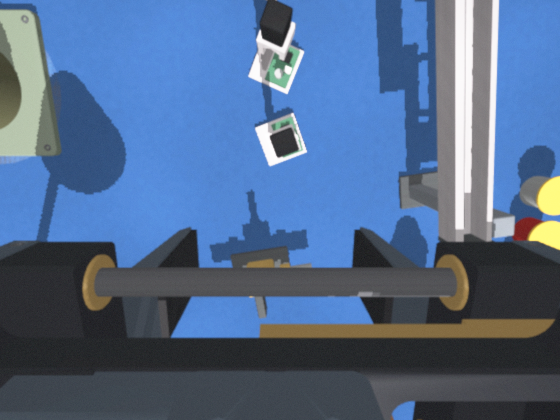

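```bash
cat >> h.py <<'E'
K=np.array(optics.calibration('wrist')['camera_matrix'])
def plane(T,u,v,z):
    d=T[:3,:3]@np.linalg.inv(K)@np.r_[u,v,1]; return T[:3,3]+d*(z-T[2,3])/d[2]
def proj(T,X):
    c=np.linalg.inv(T)@np.r_[X,1]; q=K@c[:3]; return q[:2]/q[2]
def block(T,im,X):
    """top face of the black block near X (grip point): world centre and yaw (mod 90, deg)"""
    u,v=proj(T,np.r_[X[:2],X[2]+.0225]); m=(im.max(2)<60).astype(np.uint8)
    n,L,S,C=cv2.connectedComponentsWithStats(m); 
    k=min((k for k in range(1,n) if 80<S[k,4]<3000),key=lambda k:np.hypot(*(C[k]-[u,v])))
    pts=cv2.findNonZero((L==k).astype(np.uint8)).reshape(-1,2)
    P=np.array([plane(T,a,b,X[2]+.0225)[:2] for a,b in pts],np.float32)*1000
    r=cv2.minAreaRect(P); return np.round(np.array(r[0])/1000,4).tolist(),np.round(r[1],1).tolist(),round(r[2],1),S[k].tolist()
E
python3 - <<'E'
from h import *
T=cam('wrist'); im=cv2.imread('pics/w3.png')
for X in ([.459,-.077,.1745],[.446,.033,.1745]): print(block(T,im,X))
# tray by white/green vs blue bench
g=im.astype(int); m=((g[...,0]-g[...,2])<40).astype(np.uint8)
n,L,S,C=cv2.connectedComponentsWithStats(m); k=L[142,272]; print(S[k])
pts=cv2.findNonZero((L==k).astype(np.uint8)).reshape(-1,2)
P=np.array([plane(T,a,b,.006)[:2] for a,b in pts],np.float32)*1000; print(cv2.minAreaRect(P))
for v in (10,60,100,140,180,215): print(v,g[v,425:505:2,1].tolist())
for X in ([.6,-.18,.21],[.6,.2,.21],[.604,0,.21],[.608,0,.21],[.632,0,.208]): print(proj(T,X))
E
```

```text
([0.4575, -0.079], [21.0, 21.5], 20.3, [271, 129, 26, 27, 467])
([0.4488, 0.0264], [31.4, 25.2], 67.9, [260, 0, 32, 46, 818])
[ 255  113   52   53 1726]
((457.7743835449219, -79.15811920166016), (64.60762023925781, 65.38525390625), 20.603364944458008)
10 [135, 89, 82, 83, 86, 107, 120, 122, 125, 125, 122, 122, 126, 128, 129, 204, 246, 247, 247, 246, 214, 247, 247, 244, 147, 126, 125, 124, 120, 124, 127, 123, 128, 139, 242, 245, 241, 145, 132, 135]
60 [115, 105, 84, 80, 83, 93, 127, 128, 133, 131, 129, 130, 131, 129, 128, 214, 249, 249, 249, 248, 224, 250, 249, 246, 144, 130, 128, 130, 127, 127, 126, 126, 132, 220, 248, 247, 177, 138, 138, 140]
100 [133, 132, 89, 83, 83, 87, 129, 129, 128, 128, 129, 128, 124, 128, 130, 213, 249, 249, 249, 245, 230, 248, 249, 229, 128, 127, 128, 128, 128, 127, 127, 130, 158, 245, 247, 228, 142, 135, 134, 137]
140 [81, 82, 80, 83, 84, 84, 110, 126, 130, 127, 127, 127, 124, 126, 124, 210, 247, 248, 248, 237, 238, 246, 248, 226, 127, 129, 127, 125, 125, 125, 123, 131, 223, 245, 242, 147, 135, 133, 134, 135]
180 [124, 123, 124, 125, 126, 125, 124, 129, 128, 126, 123, 123, 123, 127, 129, 203, 247, 247, 248, 232, 246, 245, 245, 181, 124, 125, 119, 126, 129, 129, 125, 163, 244, 244, 204, 137, 133, 133, 133, 135]
215 [138, 139, 141, 140, 144, 142, 136, 126, 125, 125, 128, 122, 127, 126, 129, 204, 247, 247, 246, 222, 164, 161, 162, 127, 127, 121, 121, 123, 126, 128, 131, 222, 247, 237, 116, 101, 102, 102, 100, 101]
[422.65501763 243.37705609]
[ 484.18630472 -254.62774256]
[451.03491616  50.414042  ]
[455.57408334  50.40649013]
[481.3357068   50.95748212]
```

```bash
python3 - <<'E'
from h import *
T=cam('wrist'); im=cv2.imread('pics/w3.png')
for v in (10,60,100,140,180,215):
    g=im[v,:,1].astype(float); g2=np.where(g>180)[0]; g2=g2[(g2>440)&(g2<500)]
    print(v,[plane(T,u,v,.21)[:2].round(4).tolist() for u in (454.8,g2[0],g2[0]+9)], plane(T,g2[-1],v,.208)[:2].round(4))
E
```

```text
10 [[0.6028, 0.0315], [0.603, 0.0315], [0.6107, 0.0315]] [0.6411 0.0321]
60 [[0.6084, -0.0077], [0.6086, -0.0077], [0.6166, -0.0078]] [ 0.6463 -0.0074]
100 [[0.6132, -0.0413], [0.6134, -0.0413], [0.6216, -0.0413]] [ 0.6513 -0.0411]
140 [[0.6183, -0.0769], [0.6185, -0.0769], [0.6269, -0.0769]] [ 0.6566 -0.0769]
180 [[0.6237, -0.1147], [0.6239, -0.1147], [0.6326, -0.1148]] [ 0.6623 -0.1151]
215 [[0.6287, -0.15], [0.6289, -0.15], [0.6379, -0.15]] [ 0.6674 -0.1506]
```

Carrier2 is at (285,142), position (0.458, −0.079), turned 20.5°. The lip edge at u≈455 gives a rail yaw of 8.1°. I'll grasp carrier2.

Emit:
play_rows --pt "0.061 0.009 0.03" --pt "0.061 0.009 0.06" --pt "0.061 0.009 0.06" --pt "0.061 0.009 0.1" --pt "0.061 0.009 0.14" --pt "0.061 0.009 0.165" --pt "0.061 0.009 0.177" --pt "0.061 0.009 0.177" --pt "0.061 0.009 0.177" --yaw '[-0.14, -0.28, -0.358, -0.358, -0.358, -0.358, -0.358, -0.358, -0.358]'

```text
t: 11.15
tcp_pos: [0.4586, -0.0792, 0.2386]
orientation: [3.141, 0.0, 1.928]
ft_force: [-0.4, -1.0, -0.2]
finger_gap: 0.0913
grasp_force: 0.0
```

Emit:
play_rows --pt "0 0 0" --pt "0 0 0" --pt "0 0 0" --pt "0 0 0" --pt "0 0 0" --pt "0 0 0" --pt "0 0 0" --pt "0 0 0" --pt "0 0 0" --pt "0 0 0" --pt "0 0 0" --pt "0 0 0" --yaw '[0, 0, 0, 0, 0, 0, 0, 0, 0, 0, 0, 0]' --claw 0

```text
t: 12.35
tcp_pos: [0.4581, -0.0787, 0.2382]
orientation: [-3.141, -0.0, 1.929]
ft_force: [0.2, 0.4, 1.2]
finger_gap: 0.024
grasp_force: 30.0
```

```bash
cat >> h.py <<'E'
O=np.array([.605,.038]); YR=.1417
ex=np.array([np.cos(YR),np.sin(YR)]); ey=np.array([-np.sin(YR),np.cos(YR)])
def railp(s,x=0): return O+s*ey+x*ex
def torail(p): d=np.array(p[:2])-O; return [round(float(d@ex),4),round(float(d@ey),4),round(float(p[2]-.21),4)]
E
python3 - <<'E'
from h import *
s=get_state(); print(s['t'],s['tcp_pos'],s['finger_gap'],s['grasp_force'])
rel(np.r_[railp(-.155,-.06),.347],np.pi/2+YR)
rel(np.r_[railp(-.155),.347],np.pi/2+YR)
E
```

```text
12.35 [ 0.45811228 -0.07869243  0.23816564] 0.023978702645639928 29.99545454978943
travel [-0.0807, 0.0866, -0.1089] yaw 0.2163 rows>= 3.2158516660994043 1.4422072462443345
travel [-0.0936, 0.1452, -0.1089] yaw 0.2163 rows>= 4.083220329379793 1.4422072462443345
```

Emit:
play_rows --pt "0 0 -0.03" --pt "0 0 -0.07" --pt "0 0 -0.109" --pt "-0.03 0.03 -0.109" --pt "-0.06 0.06 -0.109" --pt "-0.081 0.087 -0.109" --pt "-0.081 0.087 -0.109" --pt "-0.081 0.087 -0.109" --pt "-0.081 0.087 -0.109" --yaw '[0, 0, 0, 0.07, 0.14, 0.2163, 0.2163, 0.2163, 0.2163]'

```text
t: 13.25
tcp_pos: [0.5672, -0.1237, 0.3468]
orientation: [-3.14, -0.001, 1.713]
ft_force: [0.4, 0.0, -2.7]
finger_gap: 0.024
grasp_force: 30.0
```

```bash
python3 - <<'E'
from h import *
print(get_state()['tcp_pos'],get_state()['orientation'])
for c in ('scene','side','wrist'):
    T,im=grab(c,c+'4.png')
    for l in ('carrier1_grip','carrier2_grip','rail_lip'): print(c,l,tips(l,c,T))
rel(np.r_[railp(-.155),.347],np.pi/2+YR)
E
```

```text
[ 0.56722605 -0.1237298   0.34682648] [-3.14011482e+00 -8.18901236e-04  1.71300923e+00]
scene carrier1_grip [([0.4493, 0.0327, 0.1762], 0.61)]
scene carrier2_grip [([0.5662, -0.1182, 0.2853], 0.85)]
scene rail_lip [([0.6055, 0.04, 0.2128], 0.73)]
side carrier1_grip [([0.4454, 0.0337, 0.179], 0.66), ([0.5663, -0.1284, 0.2834], 0.66), ([0.4283, 0.1531, 0.172], 0.51)]
side carrier2_grip [([0.5681, -0.1249, 0.2813], 0.67)]
side rail_lip [([0.6041, 0.0399, 0.2127], 0.91)]
wrist carrier1_grip []
wrist carrier2_grip [([0.5728, -0.1256, 0.2847], 0.72)]
wrist rail_lip []
travel [0.0002, 0.0595, 0.0003] yaw 0.0 rows>= 1.1895341384227813 0.0003318461468015954
```

View pics/scene4.png

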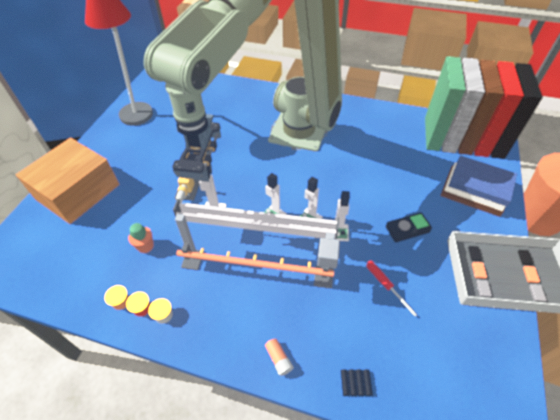

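Carrier2 is held upright at (208,190), in front of the rail's left end. Next I'll take it over the lip and lower it.

Emit:
play_rows --pt "0 0.02 0" --pt "0 0.04 0" --pt "0 0.0595 0" --pt "0 0.0595 0" --pt "0 0.0595 0" --pt "0 0.0595 0.012" --pt "0 0.0595 0.022" --pt "0 0.0595 0.03" --pt "0 0.0595 0.035" --pt "0 0.0595 0.038" --yaw '[0, 0, 0, 0, 0, 0, 0, 0, 0, 0]'

```text
t: 14.85
tcp_pos: [0.6267, -0.1157, 0.3085]
orientation: [-3.141, -0.0, 1.712]
ft_force: [0.3, 0.2, 0.0]
finger_gap: 0.0237
grasp_force: 30.0
```

```bash
python3 - <<'E'
from h import *
s=get_state(); print(s['tcp_pos'],s['ft_force'],s['moment'])
for c in ('scene','side','wrist'):
    T,im=grab(c,c+'5.png')
    for l in ('carrier2_grip',): print(c,l,[(torail(p),q) for p,q in tips(l,c,T)])
E
```

```text
[ 0.62674233 -0.11569016  0.30853533] [0.26806365 0.18129255 0.04666231] [-0.06315695 -0.10260488  0.01387914]
scene carrier2_grip [([-0.0015, -0.1498, 0.0419], 0.96)]
side carrier2_grip [([-0.0019, -0.1576, 0.0352], 0.85), ([-0.2266, -0.3066, -0.1134], 0.36)]
wrist carrier2_grip [([0.0024, -0.155, 0.0379], 0.7)]
```

Emit:
play_rows --pt "0 0 0.001" --pt "0 0 0.002" --pt "0 0 0.002" --yaw '[0, 0, 0]'

```text
t: 15.45
tcp_pos: [0.6271, -0.1157, 0.308]
orientation: [3.14, 0.0, 1.713]
ft_force: [-0.1, 0.4, 1.2]
finger_gap: 0.024
grasp_force: 30.0
```

Emit:
play_rows --pt "0 0 0" --pt "0 0 0" --pt "0 0 0" --pt "0 0 0" --pt "0 0 0" --pt "0 0 -0.01" --pt "0 0 -0.03" --pt "0 0 -0.06" --pt "0 0 -0.1" --pt "0 0 -0.1" --yaw '[0, 0, 0, 0, 0, 0, 0, 0, 0, 0]' --claw 0.8

```text
t: 16.45
tcp_pos: [0.6282, -0.1159, 0.4145]
orientation: [3.129, 0.004, 1.712]
ft_force: [0.3, 0.2, 0.7]
finger_gap: 0.0733
grasp_force: 0.0
```

```bash
python3 - <<'E'
from h import *
for c in ('scene','side'):
    T,im=grab(c,c+'6.png')
    for l in ('carrier2_grip','carrier1_grip'): print(c,l,[(p,torail(p),q) for p,q in tips(l,c,T)])
# next view pose for carrier 1: TCP y 0.06 below
rel([.45,-.03,.41],np.pi/2)
E
```

```text
scene carrier2_grip [([0.6251, -0.1112, 0.2477], [-0.0012, -0.1505, 0.0377], 0.84)]
scene carrier1_grip [([0.4502, 0.0336, 0.1795], [-0.1539, 0.0175, -0.0305], 0.68), ([0.6111, 0.4453, 0.0052], [0.0636, 0.4024, -0.2048], 0.41)]
side carrier2_grip [([0.627, -0.1156, 0.2407], [0.0001, -0.1552, 0.0307], 0.91)]
side carrier1_grip [([0.449, 0.0337, 0.1795], [-0.155, 0.0178, -0.0305], 0.59)]
travel [0.1097, -0.1628, -0.0036] yaw 0.1417 rows>= 3.9275487436933187 0.9445200927415076
```

View pics/scene6.png

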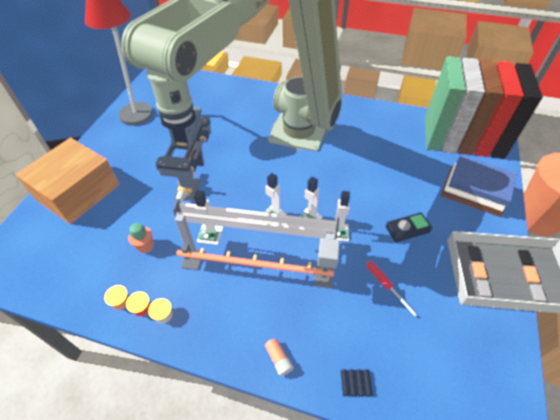

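Carrier2 hangs: its block is at (201,198) and its tray at (209,235), under the rail. Next is carrier1.

Emit:
play_rows --pt "0.11 -0.163 0" --pt "0.11 -0.163 0" --pt "0.11 -0.163 0" --pt "0.11 -0.163 0" --pt "0.11 -0.163 0" --pt "0.11 -0.163 0" --pt "0.11 -0.163 0" --yaw '[0.1417, 0.1417, 0.1417, 0.1417, 0.1417, 0.1417, 0.1417]' --claw 1

```text
t: 17.45
tcp_pos: [0.451, -0.0301, 0.4069]
orientation: [3.142, 0.0, 1.571]
ft_force: [-0.6, 0.0, -0.4]
finger_gap: 0.0906
grasp_force: 0.0
```

```bash
cat >> h.py <<'E'
def tray(T,im,X):
    g=im.astype(int); m=((g[...,0]-g[...,2])<40).astype(np.uint8)
    n,L,S,C=cv2.connectedComponentsWithStats(m); u,v=proj(T,np.r_[X[:2],X[2]+.0225]).astype(int); k=L[v,u]
    P=np.array([plane(T,a,b,.006)[:2] for a,b in cv2.findNonZero((L==k).astype(np.uint8)).reshape(-1,2)],np.float32)*1000
    return cv2.minAreaRect(P)
E
python3 - <<'E'
from h import *
T,im=grab('wrist','w7.png')
print(get_state()['tcp_pos'],get_state()['orientation'],tips('carrier1_grip','wrist',T))
X=[.4485,.033,.1745]; print(block(T,im,X),tray(T,im,X))
E
```

```text
[ 0.45119659 -0.03020759  0.40679525] [-3.14115951e+00 -9.57454013e-07  1.57032991e+00] [([0.4431, 0.0331, 0.1745], 0.58)]
([0.4486, 0.033], [21.3, 21.1], 67.1, [260, 127, 27, 29, 486]) ((448.7375183105469, 32.75689697265625), (65.26513671875, 64.84078216552734), 67.35643768310547)
```

View pics/w7.png

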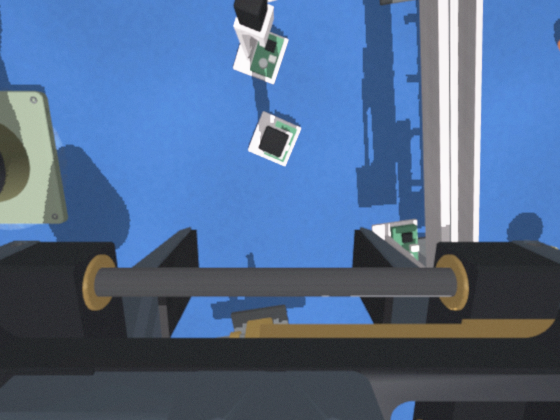

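Carrier1 is at (273,141), position (0.449, 0.033), turned −22.7°.

Emit:
play_rows --pt "0.063 -0.0024 0.03" --pt "0.063 -0.0024 0.05" --pt "0.063 -0.0024 0.05" --pt "0.063 -0.0024 0.09" --pt "0.063 -0.0024 0.13" --pt "0.063 -0.0024 0.16" --pt "0.063 -0.0024 0.17" --pt "0.063 -0.0024 0.17" --pt "0.063 -0.0024 0.17" --yaw '[0.14, 0.28, 0.396, 0.396, 0.396, 0.396, 0.396, 0.396, 0.396]'

```text
t: 18.45
tcp_pos: [0.449, 0.0331, 0.2383]
orientation: [3.14, -0.001, 1.174]
ft_force: [-0.8, -0.4, -0.0]
finger_gap: 0.0912
grasp_force: 0.0
```

Emit:
play_rows --pt "0 0 0" --pt "0 0 0" --pt "0 0 0" --pt "0 0 0" --pt "0 0 0" --pt "0 0 0" --pt "0 0 0" --pt "0 0 0" --pt "0 0 0" --pt "0 0 0" --pt "0 0 0" --pt "0 0 0" --yaw '[0, 0, 0, 0, 0, 0, 0, 0, 0, 0, 0, 0]' --claw 0

```text
t: 19.65
tcp_pos: [0.4476, 0.0332, 0.2371]
orientation: [-3.141, 0.0, 1.175]
ft_force: [-0.2, 0.4, -1.6]
finger_gap: 0.0241
grasp_force: 30.0
```

```bash
python3 - <<'E'
from h import *
s=get_state(); print(s['t'],s['tcp_pos'],s['finger_gap'],s['grasp_force'])
rel(np.r_[railp(-.052,-.06),.347],np.pi/2+YR)
E
```

```text
19.65 [0.44757082 0.03323215 0.23708455] 0.024079019932068266 29.993936419487
travel [-0.0103, 0.1185, -0.11] yaw -0.5377 rows>= 3.2391656531188704 3.5844635432102954
```

Emit:
play_rows --pt "0 0 -0.03" --pt "0 0 -0.07" --pt "0 0 -0.11" --pt "-0.002 0.03 -0.11" --pt "-0.005 0.06 -0.11" --pt "-0.008 0.09 -0.11" --pt "-0.0103 0.1185 -0.11" --pt "-0.0103 0.1185 -0.11" --pt "-0.0103 0.1185 -0.11" --pt "-0.0103 0.1185 -0.11" --yaw '[0, 0, 0, -0.13, -0.26, -0.4, -0.5377, -0.5377, -0.5377, -0.5377]'

```text
t: 20.65
tcp_pos: [0.5522, -0.0217, 0.3469]
orientation: [-3.14, -0.001, 1.712]
ft_force: [0.2, -0.2, -1.8]
finger_gap: 0.0237
grasp_force: 30.0
```

```bash
python3 - <<'E'
from h import *
s=get_state(); print(s['tcp_pos'],s['finger_gap'],s['ft_force'])
T,im=grab('scene')
for l in ('carrier1_grip','carrier2_grip'): print([(torail(p),q) for p,q in tips(l,'scene',T)])
rel(np.r_[railp(-.052),.347],np.pi/2+YR)
E
```

```text
[ 0.55223759 -0.02166605  0.34692252] 0.023748694127548833 [ 0.17048426 -0.21003763 -1.83325322]
[([-0.0596, -0.0501, 0.0761], 0.8)]
[([-0.0005, -0.1506, 0.0396], 0.67)]
travel [-0.0005, 0.0606, 0.0005] yaw 0.0002 rows>= 1.21135768622679 0.0014690764774035379
```

Emit:
play_rows --pt "0 0.02 0" --pt "0 0.04 0" --pt "0 0.0605 0" --pt "0 0.0605 0" --pt "0 0.0605 0" --pt "0 0.0605 0.012" --pt "0 0.0605 0.022" --pt "0 0.0605 0.03" --pt "0 0.0605 0.035" --pt "0 0.0605 0.038" --pt "0 0.0605 0.04" --pt "0 0.0605 0.04" --yaw '[0, 0, 0, 0, 0, 0, 0, 0, 0, 0, 0, 0]'

```text
t: 22.0
tcp_pos: [0.6128, -0.0135, 0.3074]
orientation: [-3.141, -0.0, 1.712]
ft_force: [-0.6, -0.7, -1.6]
finger_gap: 0.024
grasp_force: 30.0
```

```bash
python3 - <<'E'
from h import *
s=get_state(); print(s['tcp_pos'],s['ft_force'],s['moment'])
for c in ('scene','side'):
    T,im=grab(c)
    print(c,[(torail(p),q) for p,q in tips('carrier1_grip',c,T)])
E
```

```text
[ 0.61282002 -0.01349402  0.30738883] [-0.58711269 -0.71002907 -1.55866609] [-0.06226987  0.22132859  0.04260801]
scene [([-0.0013, -0.0507, 0.0395], 0.68)]
side [([0.0013, -0.0518, 0.0378], 0.67), ([0.0259, -0.3745, -0.2075], 0.61)]
```

Emit:
play_rows --pt "0 0 0.001" --pt "0 0 0.002" --pt "0 0 0.002" --pt "0 0 0.002" --yaw '[0, 0, 0, 0]'

```text
t: 22.6
tcp_pos: [0.6128, -0.0135, 0.3071]
orientation: [3.14, 0.0, 1.713]
ft_force: [-3.1, 0.6, 5.9]
finger_gap: 0.0238
grasp_force: 30.0
```

Emit:
play_rows --pt "0 0 0" --pt "0 0 0" --pt "0 0 0" --pt "0 0 0" --pt "0 0 0" --pt "0 0 -0.01" --pt "0 0 -0.03" --pt "0 0 -0.06" --pt "0 0 -0.1" --pt "0 0 -0.1" --yaw '[0, 0, 0, 0, 0, 0, 0, 0, 0, 0]' --claw 0.8

```text
t: 23.6
tcp_pos: [0.6143, -0.0135, 0.4123]
orientation: [3.129, 0.002, 1.712]
ft_force: [0.7, -0.6, 0.7]
finger_gap: 0.0732
grasp_force: 0.0
```

```bash
python3 - <<'E'
from h import *
for c in ('scene','side'):
    T,im=grab(c)
    for l in ('carrier1_grip','carrier2_grip','carrier3_grip'): print(c,l,[(p,torail(p),q) for p,q in tips(l,c,T)])
rel([.43,.09,.407],np.pi/2)
E
```

```text
scene carrier1_grip [([0.6112, -0.0114, 0.2469], [-0.0008, -0.0498, 0.0369], 0.7)]
scene carrier2_grip [([0.6244, -0.114, 0.2467], [-0.0023, -0.1532, 0.0367], 0.91), ([0.6123, -0.015, 0.249], [-0.0003, -0.0535, 0.039], 0.71), ([0.4305, 0.154, 0.1784], [-0.1564, 0.1395, -0.0316], 0.59), ([0.451, 0.258, 0.1755], [-0.1214, 0.2395, -0.0345], 0.56)]
scene carrier3_grip [([0.4315, 0.1565, 0.1801], [-0.155, 0.1418, -0.0299], 0.89), ([0.6052, 0.034, 0.0006], [-0.0004, -0.004, -0.2094], 0.3)]
side carrier1_grip [([0.6132, -0.0158, 0.2461], [0.0005, -0.0544, 0.0361], 0.65)]
side carrier2_grip [([0.6267, -0.1155, 0.2421], [-0.0002, -0.155, 0.0321], 0.89)]
side carrier3_grip [([0.4292, 0.1558, 0.1755], [-0.1574, 0.1414, -0.0345], 0.84)]
travel [0.1282, -0.1663, -0.0025] yaw 0.1417 rows>= 4.200025337430691 0.9447624165737286
```

Carrier1 hangs. Next is carrier3.

Emit:
play_rows --pt "0.128 -0.166 0" --pt "0.128 -0.166 0" --pt "0.128 -0.166 0" --pt "0.128 -0.166 0" --pt "0.128 -0.166 0" --pt "0.128 -0.166 0" --pt "0.128 -0.166 0" --yaw '[0.1417, 0.1417, 0.1417, 0.1417, 0.1417, 0.1417, 0.1417]' --claw 1

```text
t: 24.7
tcp_pos: [0.4314, 0.0896, 0.4052]
orientation: [3.141, 0.0, 1.571]
ft_force: [0.0, 0.0, -0.4]
finger_gap: 0.0913
grasp_force: 0.0
```

```bash
python3 - <<'E'
from h import *
T,im=grab('wrist','w8.png')
print(get_state()['tcp_pos'],get_state()['orientation'],tips('carrier3_grip','wrist',T))
X=[.430,.1555,.1745]; print(block(T,im,X),tray(T,im,X))
E
```

```text
[0.43176263 0.08940706 0.40501992] [3.14126006e+00 3.52370734e-04 1.57016293e+00] [([0.4269, 0.1552, 0.1758], 0.91)]
([0.4283, 0.1542], [21.4, 21.2], 70.2, [259, 125, 27, 29, 504]) ((428.4764099121094, 153.98171997070312), (65.14120483398438, 65.09848022460938), 70.2157211303711)
```

View pics/w8.png

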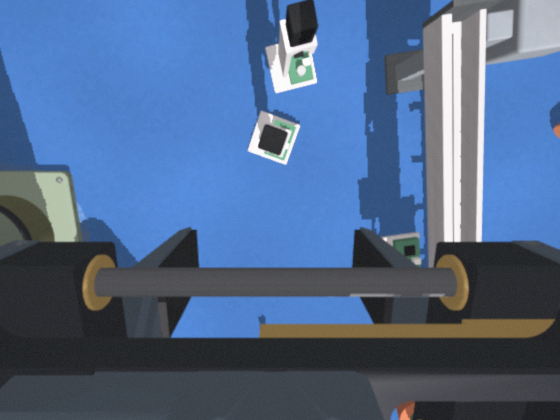

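Carrier3 is at (272,139), position (0.4284, 0.154), turned −19.8°.

Emit:
play_rows --pt "0.0646 -0.003 0.03" --pt "0.0646 -0.003 0.05" --pt "0.0646 -0.003 0.05" --pt "0.0646 -0.003 0.09" --pt "0.0646 -0.003 0.13" --pt "0.0646 -0.003 0.158" --pt "0.0646 -0.003 0.168" --pt "0.0646 -0.003 0.168" --pt "0.0646 -0.003 0.168" --yaw '[0.14, 0.28, 0.345, 0.345, 0.345, 0.345, 0.345, 0.345, 0.345]'

```text
t: 25.7
tcp_pos: [0.4289, 0.1545, 0.2382]
orientation: [3.14, -0.001, 1.225]
ft_force: [-0.3, 0.2, 1.0]
finger_gap: 0.0911
grasp_force: 0.0
```

Emit:
play_rows --pt "0 0 0" --pt "0 0 0" --pt "0 0 0" --pt "0 0 0" --pt "0 0 0" --pt "0 0 0" --pt "0 0 0" --pt "0 0 0" --pt "0 0 0" --pt "0 0 0" --pt "0 0 0" --pt "0 0 0" --yaw '[0, 0, 0, 0, 0, 0, 0, 0, 0, 0, 0, 0]' --claw 0

```text
t: 26.9
tcp_pos: [0.4275, 0.1544, 0.2371]
orientation: [-3.141, 0.0, 1.226]
ft_force: [0.5, -0.3, -1.5]
finger_gap: 0.024
grasp_force: 30.0
```

```bash
python3 - <<'E'
from h import *
s=get_state(); print(s['t'],s['tcp_pos'],s['finger_gap'],s['grasp_force'])
rel(np.r_[railp(.052,-.06),.347],np.pi/2+YR)
E
```

```text
26.9 [0.42748233 0.15439445 0.23713547] 0.024011214272562482 29.993784427642822
travel [-0.0316, 0.1291, -0.1099] yaw -0.4867 rows>= 3.448324164588763 3.2445205899524274
```

Emit:
play_rows --pt "0 0 -0.03" --pt "0 0 -0.07" --pt "0 0 -0.11" --pt "-0.008 0.032 -0.11" --pt "-0.016 0.065 -0.11" --pt "-0.024 0.097 -0.11" --pt "-0.0316 0.129 -0.11" --pt "-0.0316 0.129 -0.11" --pt "-0.0316 0.129 -0.11" --pt "-0.0316 0.129 -0.11" --yaw '[0, 0, 0, -0.12, -0.24, -0.36, -0.4867, -0.4867, -0.4867, -0.4867]'

```text
t: 27.9
tcp_pos: [0.5374, 0.0815, 0.3469]
orientation: [-3.14, -0.001, 1.712]
ft_force: [-1.4, 0.2, -1.7]
finger_gap: 0.0238
grasp_force: 30.0
```

```bash
python3 - <<'E'
from h import *
s=get_state(); print(s['tcp_pos'],s['finger_gap'],s['ft_force'])
T,im=grab('scene','scene9.png')
for l in ('carrier1_grip','carrier2_grip','carrier3_grip','carrier4_grip'): print([(torail(p),q) for p,q in tips(l,'scene',T)])
rel(np.r_[railp(.052),.347],np.pi/2+YR)
E
```

```text
[0.53738204 0.08145384 0.34690442] 0.0238192092638536 [-1.38246839  0.21397455 -1.70295388]
[([0.0008, -0.0501, 0.036], 0.73)]
[([-0.0017, -0.1513, 0.0405], 0.97)]
[([-0.0614, 0.0568, 0.0781], 0.66)]
[([-0.1187, 0.2397, -0.0351], 0.64), ([-0.1634, 0.4622, -0.2048], 0.21)]
travel [-0.0006, 0.0605, 0.0005] yaw 0.0007 rows>= 1.209711063771219 0.004447029130227875
```

Emit:
play_rows --pt "0 0.02 0" --pt "0 0.04 0" --pt "0 0.0605 0" --pt "0 0.0605 0" --pt "0 0.0605 0" --pt "0 0.0605 0.012" --pt "0 0.0605 0.022" --pt "0 0.0605 0.03" --pt "0 0.0605 0.035" --pt "0 0.0605 0.039" --pt "0 0.0605 0.041" --pt "0 0.0605 0.041" --yaw '[0, 0, 0, 0, 0, 0, 0, 0, 0, 0, 0, 0]'

```text
t: 29.35
tcp_pos: [0.5977, 0.0895, 0.307]
orientation: [-3.141, -0.0, 1.712]
ft_force: [-3.1, 0.0, 1.4]
finger_gap: 0.0237
grasp_force: 30.0
```

```bash
python3 - <<'E'
from h import *
s=get_state(); print(s['tcp_pos'],s['ft_force'],s['moment'])
for c in ('scene','side'):
    T,im=grab(c)
    print(c,[(torail(p),q) for p,q in tips('carrier3_grip',c,T)])
E
```

```text
[0.59770928 0.08954082 0.30697392] [-3.05573506  0.00598098  1.3646314 ] [-0.13259353  0.637943    0.05088015]
scene []
side [([0.0019, 0.0533, 0.0326], 0.92)]
```

Emit:
play_rows --pt "0 0 0.001" --pt "0 0 0.001" --yaw '[0, 0]'

```text
t: 29.75
tcp_pos: [0.5977, 0.0895, 0.3068]
orientation: [3.141, -0.0, 1.713]
ft_force: [-4.4, -0.4, 7.9]
finger_gap: 0.0238
grasp_force: 30.0
```

Emit:
play_rows --pt "0 0 0" --pt "0 0 0" --pt "0 0 0" --pt "0 0 0" --pt "0 0 0" --pt "0 0 -0.01" --pt "0 0 -0.03" --pt "0 0 -0.06" --pt "0 0 -0.1" --pt "0 0 -0.1" --yaw '[0, 0, 0, 0, 0, 0, 0, 0, 0, 0]' --claw 0.8

```text
t: 30.75
tcp_pos: [0.5995, 0.0898, 0.4123]
orientation: [3.129, 0.0, 1.712]
ft_force: [0.3, 0.3, 1.3]
finger_gap: 0.0727
grasp_force: 0.0
```

```bash
python3 - <<'E'
from h import *
for c in ('scene','side'):
    T,im=grab(c)
    for l in ('carrier1_grip','carrier3_grip','carrier4_grip'): print(c,l,[(p,torail(p),q) for p,q in tips(l,c,T)])
rel([.45,.195,.407],np.pi/2)
E
```

```text
scene carrier1_grip [([0.6104, -0.0111, 0.2455], [-0.0016, -0.0494, 0.0355], 0.72)]
scene carrier3_grip [([0.6015, 0.0901, 0.2499], [0.0039, 0.0521, 0.0399], 0.68)]
scene carrier4_grip [([0.4545, 0.2573, 0.1793], [-0.118, 0.2384, -0.0307], 0.69)]
side carrier1_grip [([0.6112, -0.014, 0.2464], [-0.0012, -0.0524, 0.0364], 0.94)]
side carrier3_grip [([0.5974, 0.0909, 0.2421], [-0.0001, 0.0534, 0.0321], 0.6)]
side carrier4_grip [([0.4568, 0.2599, 0.1714], [-0.1154, 0.2406, -0.0386], 0.67)]
travel [0.1253, -0.1316, -0.0026] yaw 0.1417 rows>= 3.6338304784031674 0.9447029403760876
```

Emit:
play_rows --pt "0.125 -0.131 0" --pt "0.125 -0.131 0" --pt "0.125 -0.131 0" --pt "0.125 -0.131 0" --pt "0.125 -0.131 0" --pt "0.125 -0.131 0" --pt "0.125 -0.131 0" --yaw '[0.1417, 0.1417, 0.1417, 0.1417, 0.1417, 0.1417, 0.1417]' --claw 1

```text
t: 31.85
tcp_pos: [0.4516, 0.1944, 0.4049]
orientation: [-3.142, 0.0, 1.57]
ft_force: [-1.2, -0.9, -0.4]
finger_gap: 0.0913
grasp_force: 0.0
```

```bash
python3 - <<'E'
from h import *
T,im=grab('wrist','w10.png')
print(get_state()['tcp_pos'],get_state()['orientation'],tips('carrier4_grip','wrist',T))
X=[.454,.2585,.1745]; print(block(T,im,X),tray(T,im,X))
E
```

```text
[0.45170864 0.19431349 0.40484529] [-3.14129994e+00  4.45106892e-04  1.56958914e+00] [([0.4519, 0.2574, 0.1747], 0.89)]
([0.4547, 0.2586], [20.7, 21.3], 13.2, [266, 127, 26, 27, 495]) ((454.7673034667969, 258.4034729003906), (64.40484619140625, 65.17594146728516), 13.313371658325195)
```

View pics/w10.png

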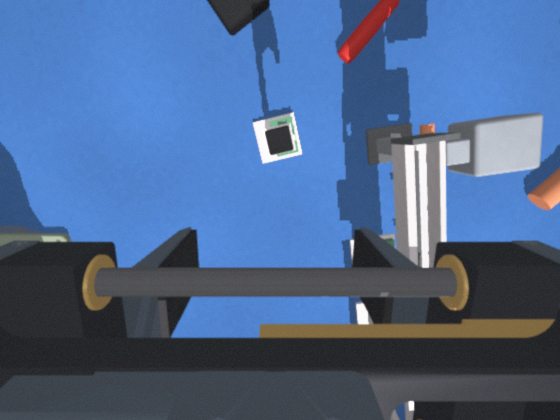

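Carrier4 is at (279,138), position (0.4548, 0.2585), turned 13.3°. The grey box at (495,145) sits behind the rail's +y end, so I'll hang this one at y=0.14.

Emit:
play_rows --pt "0.064 0.003 0.03" --pt "0.064 0.003 0.05" --pt "0.064 0.003 0.05" --pt "0.064 0.003 0.09" --pt "0.064 0.003 0.13" --pt "0.064 0.003 0.158" --pt "0.064 0.003 0.168" --pt "0.064 0.003 0.168" --pt "0.064 0.003 0.168" --yaw '[-0.12, -0.233, -0.233, -0.233, -0.233, -0.233, -0.233, -0.233, -0.233]'

```text
t: 32.85
tcp_pos: [0.455, 0.2589, 0.239]
orientation: [3.139, -0.001, 1.802]
ft_force: [0.4, 0.1, 0.9]
finger_gap: 0.0914
grasp_force: 0.0
```

Emit:
play_rows --pt "0 0 0" --pt "0 0 0" --pt "0 0 0" --pt "0 0 0" --pt "0 0 0" --pt "0 0 0" --pt "0 0 0" --pt "0 0 0" --pt "0 0 0" --pt "0 0 0" --pt "0 0 0" --pt "0 0 0" --yaw '[0, 0, 0, 0, 0, 0, 0, 0, 0, 0, 0, 0]' --claw 0

```text
t: 34.05
tcp_pos: [0.4538, 0.2588, 0.2371]
orientation: [-3.142, -0.0, 1.804]
ft_force: [1.4, -0.4, -1.6]
finger_gap: 0.0238
grasp_force: 30.0
```

```bash
python3 - <<'E'
from h import *
s=get_state(); print(s['t'],s['tcp_pos'],s['finger_gap'],s['grasp_force'])
rel(np.r_[railp(.14,-.06),.347],np.pi/2+YR)
E
```

```text
34.05 [0.45378344 0.25883533 0.23714043] 0.02381540002652581 29.99073475599289
travel [-0.1049, 0.0491, -0.1099] yaw 0.0913 rows>= 3.193021611691516 0.6085060181713183
```

Emit:
play_rows --pt "0 0 -0.03" --pt "0 0 -0.07" --pt "0 0 -0.11" --pt "-0.03 0.014 -0.11" --pt "-0.06 0.028 -0.11" --pt "-0.085 0.04 -0.11" --pt "-0.105 0.049 -0.11" --pt "-0.105 0.049 -0.11" --pt "-0.105 0.049 -0.11" --pt "-0.105 0.049 -0.11" --yaw '[0, 0, 0, 0.03, 0.06, 0.0913, 0.0913, 0.0913, 0.0913, 0.0913]'

```text
t: 35.05
tcp_pos: [0.5251, 0.1685, 0.3469]
orientation: [-3.14, -0.0, 1.713]
ft_force: [-0.3, -0.2, -3.2]
finger_gap: 0.0238
grasp_force: 30.0
```

```bash
python3 - <<'E'
from h import *
s=get_state(); print(s['tcp_pos'],s['finger_gap'],s['ft_force'])
for c in ('scene','side'):
  T,im=grab(c,c+'11.png')
  print([(torail(p),q) for p,q in tips('carrier4_grip',c,T)])
rel(np.r_[railp(.14,-.0005),.347],np.pi/2+YR)
E
```

```text
[0.52505155 0.16854048 0.34690637] 0.023829474173180355 [-0.34188574 -0.15331313 -3.18525865]
[([-0.0649, 0.1417, 0.073], 0.72)]
[([-0.059, 0.1397, 0.0727], 0.73)]
travel [-0.0006, 0.06, 0.0003] yaw 0.0011 rows>= 1.200056203078438 0.0071592128152235075
```

View pics/side11.png

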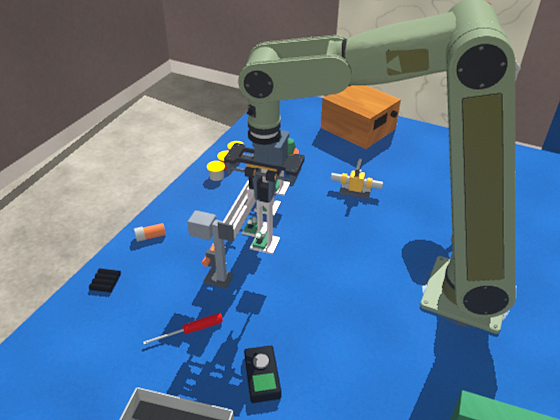

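Carrier4 is held at (265,190), in front of the rail. The box at (202,222) is low and clear of the path. The valve at (357,180) is still shut.

Emit:
play_rows --pt "0 0.02 0" --pt "0 0.04 0" --pt "0 0.06 0" --pt "0 0.06 0" --pt "0 0.06 0" --pt "0 0.06 0.012" --pt "0 0.06 0.022" --pt "0 0.06 0.03" --pt "0 0.06 0.035" --pt "0 0.06 0.039" --pt "0 0.06 0.041" --pt "0 0.06 0.041" --yaw '[0, 0, 0, 0, 0, 0, 0, 0, 0, 0, 0, 0]'

```text
t: 36.45
tcp_pos: [0.5849, 0.1764, 0.3069]
orientation: [3.141, -0.0, 1.712]
ft_force: [-1.7, -1.2, 0.4]
finger_gap: 0.024
grasp_force: 30.0
```

```bash
python3 - <<'E'
from h import *
s=get_state(); print(s['tcp_pos'],s['ft_force'],s['moment'])
for c in ('scene','side'):
    T,im=grab(c)
    print(c,[(torail(p),q) for p,q in tips('carrier4_grip',c,T)])
E
```

```text
[0.58494527 0.17641621 0.30694257] [-1.7114603  -1.21679685  0.43203546] [-0.21495045  0.40700817 -0.02383236]
scene [([-0.0033, 0.1419, 0.0338], 0.62)]
side [([-0.0026, 0.1403, 0.0304], 0.78)]
```

Emit:
play_rows --pt "0 0 0.001" --pt "0 0 0.001" --yaw '[0, 0]'

```text
t: 36.85
tcp_pos: [0.585, 0.1764, 0.3067]
orientation: [3.14, -0.0, 1.712]
ft_force: [-3.2, -1.7, 6.6]
finger_gap: 0.0241
grasp_force: 30.0
```

Emit:
play_rows --pt "0 0 0" --pt "0 0 0" --pt "0 0 0" --pt "0 0 0" --pt "0 0 0" --pt "0 0 -0.01" --pt "0 0 -0.03" --pt "0 0 -0.06" --pt "0 0 -0.1" --pt "-0.03 -0.03 -0.12" --pt "-0.06 -0.07 -0.12" --pt "-0.09 -0.1 -0.12" --yaw '[0, 0, 0, 0, 0, 0, 0, 0, 0, 0, 0, 0]' --claw 0.8

```text
t: 38.05
tcp_pos: [0.4973, 0.0723, 0.427]
orientation: [3.139, 0.0, 1.714]
ft_force: [-0.3, -0.6, 0.2]
finger_gap: 0.0732
grasp_force: 0.0
```

```bash
python3 - <<'E'
from h import *
for c in ('scene','side'):
    T,im=grab(c,c+'12.png')
    for l in ('carrier1_grip','carrier2_grip','carrier3_grip','carrier4_grip','valve_axis'): print(c,l,[(torail(p) if l[0]=='c' else p,q) for p,q in tips(l,c,T)])
rel([.4262,-.36,.40],1.735)
E
```

```text
scene carrier1_grip [([0.0019, -0.0516, 0.0385], 0.7)]
scene carrier2_grip [([-0.0002, -0.151, 0.0363], 0.85)]
scene carrier3_grip [([0.0006, 0.0519, 0.0352], 0.76), ([0.0639, 0.4047, -0.2068], 0.23)]
scene carrier4_grip [([0.0005, 0.1406, 0.0347], 0.83)]
scene valve_axis [([0.4273, -0.2995, 0.0913], 0.88), ([0.6143, 0.4462, 0.0034], 0.46)]
side carrier1_grip [([-0.0013, -0.0516, 0.0367], 0.95)]
side carrier2_grip [([-0.0012, -0.1556, 0.0338], 0.84)]
side carrier3_grip [([-0.0019, 0.0526, 0.0314], 0.71)]
side carrier4_grip [([0.001, 0.1418, 0.0308], 0.94)]
side valve_axis [([0.4257, -0.2975, 0.0943], 0.95), ([0.6108, -0.0139, 0.247], 0.75)]
travel [-0.419, -0.1339, 0.0249] yaw -0.0217 rows>= 8.811690502634317 0.14434649751667195
```

View pics/scene12.png

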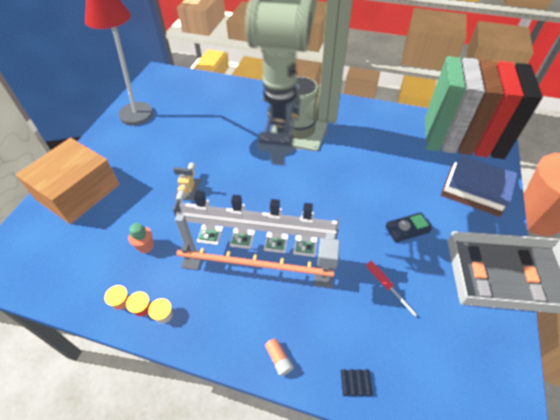

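All four hang: blocks at (201,198), (237,203), (275,208) and (308,211), trays below the rail. The valve is next.

```bash
python3 - <<'E'
from h import *
rel([.4257,-.2997,.42],1.735)
E
```

```text
travel [-0.3592, -0.1259, 0.0049] yaw -0.0217 rows>= 7.613630582446103 0.14434649751667195
```

Emit:
play_rows --pt "-0.359 -0.126 0" --pt "-0.359 -0.126 0" --pt "-0.359 -0.126 0" --pt "-0.359 -0.126 0" --pt "-0.359 -0.126 0" --pt "-0.359 -0.126 0" --pt "-0.359 -0.126 0" --pt "-0.359 -0.126 0" --pt "-0.359 -0.126 0" --pt "-0.359 -0.126 0" --pt "-0.359 -0.126 0" --yaw '[-0.0217, -0.0217, -0.0217, -0.0217, -0.0217, -0.0217, -0.0217, -0.0217, -0.0217, -0.0217, -0.0217]' --claw 1

```text
t: 39.75
tcp_pos: [0.4252, -0.299, 0.4252]
orientation: [3.141, -0.001, 1.735]
ft_force: [-0.8, -0.4, -0.0]
finger_gap: 0.0915
grasp_force: 0.0
```

```bash
python3 - <<'E'
from h import *
rel([.4257,-.2997,.158],1.735)
E
```

```text
travel [-0.0009, 0.0004, 0.2672] yaw 0.0004 rows>= 5.343538897506314 0.0024228160276014896
```

Emit:
play_rows --pt "0 0 0.05" --pt "0 0 0.1" --pt "0 0 0.15" --pt "0 0 0.19" --pt "0 0 0.225" --pt "0 0 0.25" --pt "0 0 0.267" --pt "0 0 0.267" --pt "0 0 0.267" --yaw '[0, 0, 0, 0, 0, 0, 0, 0, 0]'

```text
t: 40.65
tcp_pos: [0.4255, -0.2992, 0.1588]
orientation: [3.141, 0.0, 1.736]
ft_force: [-0.4, 0.4, 0.0]
finger_gap: 0.0917
grasp_force: 0.0
```

Emit:
play_rows --pt "0 0 0" --pt "0 0 0" --pt "0 0 0" --pt "0 0 0" --pt "0 0 0" --pt "0 0 0" --pt "0 0 0" --pt "0 0 0" --pt "0 0 0" --pt "0 0 0" --pt "0 0 0" --pt "0 0 0" --yaw '[0, 0, 0, 0, 0, 0, 0, 0, 0, 0, 0, 0]' --claw 0

```text
t: 41.85
tcp_pos: [0.425, -0.2999, 0.1582]
orientation: [3.141, -0.0, 1.734]
ft_force: [0.4, 0.7, 0.3]
finger_gap: 0.012
grasp_force: 30.0
```

Emit:
play_rows --pt "0 0 0" --pt "0 0 0" --pt "0 0 0" --pt "0 0 0" --pt "0 0 0" --pt "0 0 0" --pt "0 0 0" --pt "0 0 0" --pt "0 0 0" --pt "0 0 0" --pt "0 0 0" --pt "0 0 0" --yaw '[0, -0.12, -0.24, -0.36, -0.48, -0.6, -0.72, -0.84, -0.96, -1.03, -1.047, -1.047]'

```text
t: 43.05
tcp_pos: [0.4254, -0.2995, 0.1582]
orientation: [3.14, 0.001, 2.78]
ft_force: [4.6, 4.1, -1.6]
finger_gap: 0.0118
grasp_force: 30.0
```

Emit:
play_rows --pt "0 0 0" --pt "0 0 0" --pt "0 0 0" --pt "0 0 0" --pt "0 0 0" --pt "0 0 0" --pt "0 0 -0.04" --pt "0 0 -0.09" --pt "0 0 -0.14" --pt "0 0 -0.19" --pt "0 0 -0.24" --pt "0 0 -0.24" --yaw '[0, 0, 0, 0, 0, 0, 0, 0, 0, 0, 0, 0]' --claw 1

```text
t: 44.25
tcp_pos: [0.4262, -0.3011, 0.4059]
orientation: [-3.137, 0.015, 2.781]
ft_force: [0.2, -0.5, -0.3]
finger_gap: 0.091
grasp_force: 0.0
```

```bash
python3 - <<'E'
from h import *
rel([.4262,-.36,.36],np.pi/2)
E
```

```text
travel [-0.0201, -0.0549, 0.0464] yaw 1.2104 rows>= 1.4931104705858214 8.069022362459064
```

Emit:
play_rows --pt "-0.022 -0.055 0.04" --pt "-0.022 -0.055 0.04" --pt "-0.022 -0.055 0.04" --pt "-0.022 -0.055 0.04" --pt "-0.022 -0.055 0.04" --pt "-0.022 -0.055 0.04" --pt "-0.022 -0.055 0.04" --pt "-0.022 -0.055 0.04" --pt "-0.022 -0.055 0.04" --pt "-0.022 -0.055 0.04" --pt "-0.022 -0.055 0.04" --yaw '[1.21, 1.21, 1.21, 1.21, 1.21, 1.21, 1.21, 1.21, 1.21, 1.21, 1.21]'

```text
t: 45.35
tcp_pos: [0.4259, -0.3591, 0.3579]
orientation: [-3.141, -0.0, 1.573]
ft_force: [-0.0, 0.1, -0.2]
finger_gap: 0.0912
grasp_force: 0.0
```

```bash
python3 - <<'E'
from h import *
T,im=grab('wrist','w13.png')
for d in silhouettes('valve','wrist'):
    ys,xs=np.nonzero(d['mask']); P=np.array([plane(T,u,v,.108)[:2] for u,v in zip(xs,ys)]); c=P.mean(0); w,V=np.linalg.eigh(np.cov((P-c).T)); print(d['confidence'],c,np.degrees(np.arctan2(V[1,1],V[0,1]))%180,2*np.sqrt(3*w))
for c in ('scene','side'):
    T,im=grab(c,c+'14.png')
    for l in ('carrier1_grip','carrier2_grip','carrier3_grip','carrier4_grip'): print(c,[(torail(p),q) for p,q in tips(l,c,T)][:1])
    for l in ('cactus','screwdriver','meter'): print(l,tips(l,c,T)[:1])
E
```

```text
0.63 [ 0.42394791 -0.29822355] 160.43206062685718 [0.01417026 0.06185247]
scene [([0.0015, -0.0489, 0.0375], 0.67)]
scene [([-0.0025, -0.1493, 0.0376], 0.65)]
scene [([0.0019, 0.0531, 0.0386], 0.67)]
scene [([-0.0034, 0.1417, 0.0373], 0.91)]
cactus [([0.6882, -0.3256, 0.0043], 0.87)]
screwdriver [([0.6136, 0.4457, 0.0051], 0.87)]
meter [([0.3778, 0.4716, 0.0025], 0.83)]
side [([0.0005, -0.0523, 0.0396], 0.8)]
side [([0.0682, 0.4013, -0.2139], 0.62)]
side [([-0.0012, 0.0539, 0.0338], 0.94)]
side [([0.0018, 0.1388, 0.0312], 0.63)]
cactus [([0.6888, -0.3283, 0.002], 0.89)]
screwdriver [([0.6125, 0.4441, -0.0047], 0.65)]
meter [([0.3754, 0.4699, -0.0015], 0.97)]
```

View pics/w13.png

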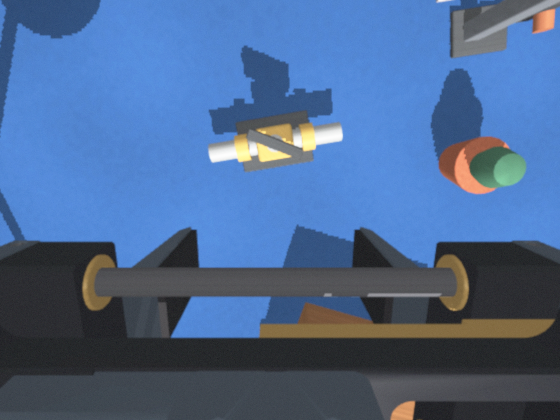

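The bar runs (250,133)–(302,155), 160.4° against 100.2° when shut, so the valve is 60° open. All four carriers hang and the bystanders haven't moved.

```bash
python3 -c "
from cell import order
print(order.finish_job())"
```

```text
the job is handed in; nothing more can be done
None
```

I shut the air valve, hung all four carriers on the rail lip, opened the valve to about 60° (60.2° in the camera image) and handed the job in; the cactus, screwdriver and multimeter measured unmoved, and the hand-in returned no verdict.

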